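Clear the board preheater and start it from its keypad

TASK

Clear both scrap board pieces off the preheating plate into the orange scrap bin beside it, and only when both are in the bin start the heater on its console: press the green key, then the yellow key, then the blue key, one at a time, each fully down for a moment and let all the way up before the next. Never press the red key, and do not disturb the phone, the jar or the screwdriver.

Things in the scene. Friction and masses are not known exactly. Their poses are not given: they have to be found in the camera images.
- preheater: preheating station for circuit boards, fixed to the bench: steel-edged white plate 160 (own x) x 140 (own y) mm, flat, no rim, top face 60 mm above the bench, on a narrower grey body; origin at its centre on the bench. The bin stands against one of its own-y sides, the console against the other; which is which varies
- bin: orange open scrap bin, fixed, 180 (own x) x 140 (own y) x 45 mm high, walls and floor 4 mm, axes parallel to the preheater's, centre 130 mm from the preheater's centre along own y; its near wall is tucked 10 mm under the plate's edge, so what goes off that edge falls in; origin at its centre on the bench
- console: white control console, fixed, 150 (own x) x 110 (own y) x 30 mm high, axes parallel to the preheater's, centre 130 mm from the preheater's centre; a black display with red bars at its +x end and four keys 48 mm apart in a square, whose colours are in any arrangement; origin at its centre on the bench
- scrap_long: dead board piece, loose, about 30 g: blue board 46 (x) x 24 (y) mm, 12 mm thick in all with a silver shield and a black chip; starts on the plate; origin at the centre of its underside, z up
- scrap_short: dead board piece, loose, about 30 g: green board 34 (x) x 28 (y) mm, 12 mm thick in all with a brass shield; starts on the plate at least 50 mm away from the other piece; origin at the centre of its underside, z up
- phone: bystander: white phone with black screen lying on the bench, 150 (x) x 74 (y) x 9 mm; origin at the centre of its underside
- jar: bystander: amber glass jar with white cap standing on the bench, 44 mm across, 55 mm high; origin at the centre of its underside
- screwdriver: bystander: red-handled screwdriver lying on the bench on the robot's side, 150 mm long along its x, 26 mm thick; origin below its middle
- key_green_top (a point): centre of the top face of the green round key (28 mm across, in a black collar 44 mm across and 12 mm high); 52 mm above the bench when up; presses straight down
- key_green (a joint): the green key: its travel in m: 0 up, 0.006 fully down; a spring returns it (starts to give at 1.5 N, fully down at 5 N)
- key_yellow_top (a point): centre of the top face of the yellow round key (28 mm across, in a black collar 44 mm across and 12 mm high); 52 mm above the bench when up; presses straight down
- key_yellow (a joint): the yellow key: its travel in m: 0 up, 0.006 fully down; a spring returns it (starts to give at 1.5 N, fully down at 5 N)
- key_blue_top (a point): centre of the top face of the blue round key (28 mm across, in a black collar 44 mm across and 12 mm high); 52 mm above the bench when up; presses straight down
- key_blue (a joint): the blue key: its travel in m: 0 up, 0.006 fully down; a spring returns it (starts to give at 1.5 N, fully down at 5 N)
- key_red_top (a point): centre of the top face of the red round key (28 mm across, in a black collar 44 mm across and 12 mm high); 52 mm above the bench when up; presses straight down
- key_red (a joint): the red key: its travel in m: 0 up, 0.006 fully down; a spring returns it (starts to give at 1.5 N, fully down at 5 N)
There are look-alikes about, which are no part of the job. Several things have the shape of the scrap_long; the one meant has the colours described above. There is more than one size of the scrap_short; the job needs the larger.

How it is judged:
By the outcome, as a careful person would: the job done as asked, in the order asked, and still so for the second after the job is handed in, with the robot touching nothing.
It also fails if it takes over 61 s, if anything falls off the work surface, if the arm or the gripper's body presses on something with over 40 N, if the wrist force passes 120 N, or if a joint passes its speed limit or range.

ROBOT

A 6-joint arm with a two-finger parallel gripper is mounted at the origin on the work surface. World frame = base frame: x ahead of the robot, y to its left, z up, the work surface at z = 0. Lengths are in mm, angles in degrees, forces in N, time in s.
With the tool pointing down it reaches from about 300 to 850 mm from the base axis. Payload 4.2 kg.
Tool frame: the origin (TCP) lies at the very end of the fingers, on their centre line; the grasp point (between the pads) lies 19 mm behind it (env.grip_point_offset is the distance from the TCP to the grasp point, in mm); z points along the fingers, y is the line along which they close (so a half turn about z gives the same grasp; the last joint's range is limited). The gripper opens to 91 mm and grips with 3 to 60 N. Pads are 32 mm wide; open, the fingers measure 118 mm over their backs; the gripper's body (76 mm by 178 mm) begins 60 mm behind the grasp point.
Start: joints at [-75.802, 18.312, 89.639, -0, 72.044, -1.146], TCP at [152.154, -554.52, 213.976] pointing down, gripper open.
Joint ranges: [-177.97, 177.97], [-48.28, 115.42], [12.27, 149.76], [-77.06, 257.06], [2.81, 150.46], [-146.56, 146.56]. Speed limits (degrees/s): [147.25, 147.25, 180, 180, 180, 180].

INTERFACE

Orientations are given as [roll, pitch, yaw] about the fixed x, y, z axes, in that order (R = Rz(yaw) Ry(pitch) Rx(roll)).
In Python, from workcell import env gives the robot as it stands. The module is installed in compiled form; this text tells all that it offers.
- The arm moves only by the tool arm_command, never from a script. Its argument "rows" is a list of rows, each an object with "delta_pos": the shift along the tool's x, y, z in mm, a list of three; "roll": the turn about the tool's z in units of 5 degrees (1.0 is 5 degrees); "jaw": the opening in per cent of the stroke, from 0 (shut) to 100 (fully open). A call has 1 to 20 rows; each row is the pose to reach, as a shift and turn from the pose commanded when the call began, along the tool's axes at that moment; what a row does not reach only later rows make up. A row lasts 1/12 s, in which the tool goes at most 41.7 mm and 7.16 degrees, less where a joint would pass 70% of its speed; a pose out of reach is approached as far as the arm can. A call with a gripper value outside its range is refused whole. The fingers move at their own pace and stop on an object; "squeeze" is the grip in N (left out, the last holds). Time passes only in rows, so rows that repeat a pose let the fingers close. It gives the time, the measured TCP pose, the force, the opening and the grip force at its end, in the units of the state.
- env.state(): the state, without advancing time (a new reading comes with each control period).
- env.grab_frame(name): name is "scene" or "top" or "wrist"; returns a dict with "img" (384x512x3 uint8, blue, green, red), "z_map" (384x512 float32, mm along the optical axis (not along the pixel's ray), 0 where there is no reading), "fov_y" (degrees; the focal length in pixels is half the picture's height over the tangent of half this angle, whatever the lens; pixels are square), "cx", "cy" (the principal point, pixels), "R" (3x3) and "t" (3): a world point X has camera coordinates R X + t; the wrist camera has in their place "T_tool_cam" (4x4, takes a point from camera to tool coordinates, whose origin is the TCP and whose axes are the flange's). Camera axes: x right, y down, z forward; pixel columns grow to the right and rows downward; lengths in mm; the calibration is good to about 2 mm. A picture is of the moment at which its call begins: read the wrist's pose just before it.
- env.job_done(): hands the job in; it is judged then, once.
The state is a dict: "time_s": time; "qpos": joint angles; "qvel": joint speeds; "effort": joint torques, N m; "ee_pos": TCP position; "ee_rot": TCP orientation; "force": force on the tool from outside, world axes, zero at the start; "torque": the same for the moment, N m; "gripper_width": finger opening in mm; "gripper_force": force on a finger pad.
Only numpy, scipy, OpenCV 4.12 (cv2) and the standard library are available. Lean on these libraries where they do the work, as an engineer would, in place of code of your own. Each camera call takes 0.05 s, during which the arm holds its last target. There are 200 camera calls.

## Working session

There is one attempt and no reset: what is moved stays moved. The work goes in short steps, Python scripts to look and compute and a tool call to move; the robot and the scene stay as the last step left them, time stands still between calls to the robot, and variables do not carry over. Pictures are saved under pics/ and viewed, at most 10 in all, crops included, and the job is handed in when it is done.

Besides the shell and the picture viewer there is one more tool, called after "Call:" in YAML: its name, and indented under it one key for each argument. arm_command: Moves the arm, as the interface text tells. Its arguments: {"type":"object","properties":{"rows":{"type":"array"},"squeeze":{"type":"number"}},"required":["rows"]}

```bash
mkdir -p pics
python3 - <<'E'
from workcell import env
import cv2,pickle
print(env.state())
for n in("top","scene"):
    f=env.grab_frame(n);pickle.dump(f,open(n+".pkl","wb"));cv2.imwrite(f"pics/{n}0.png",f["img"]);print(n,f["fov_y"],f["R"],f["t"],(f["z_map"]>0).mean())
E
```

```text
{'time_s': 0.0, 'qpos': array([-7.58009683e+01,  1.83525802e+01,  8.97070147e+01, -4.62123041e-04,
        7.20423782e+01, -1.14477329e+00]), 'qvel': array([ 0.12849808,  0.04068652, -0.04130127, -0.00269773,  0.11563991,
       -0.02781933]), 'effort': array([-1.46188762e-03, -4.12465310e+01, -2.31974548e+01,  7.25170271e-02,
        4.59424895e-02, -1.48037807e-04]), 'ee_pos': array([ 152.0371673 , -554.01514638,  213.106732  ]), 'ee_rot': array([-1.79898038e+02, -1.59802547e-03,  1.53439464e+01]), 'force': array([-0.16744257,  0.69693236, -0.72489303]), 'torque': array([ 0.05078536,  0.04067472, -0.02546884]), 'gripper_force': 0.0, 'gripper_width': 91.51100680864461}
top 45.98145775985199 [[ 0.01550138 -0.99982239 -0.01071924]
 [-0.9993553  -0.01514514 -0.03255174]
 [ 0.03238362  0.01121693 -0.99941257]] [-54.51808726 530.96192952 814.54356547] 0.9959716796875
scene 52.96224882781355 [[-0.38573813  0.92260003  0.00390942]
 [ 0.65063152  0.27502777 -0.70784063]
 [-0.65412898 -0.27049753 -0.70636135]] [ 231.51387683 -290.24046083 1248.85178427] 0.9961191813151041
```

View pics/top0.png

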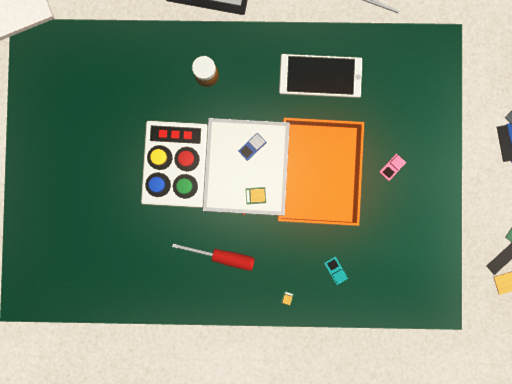

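View pics/scene0.png

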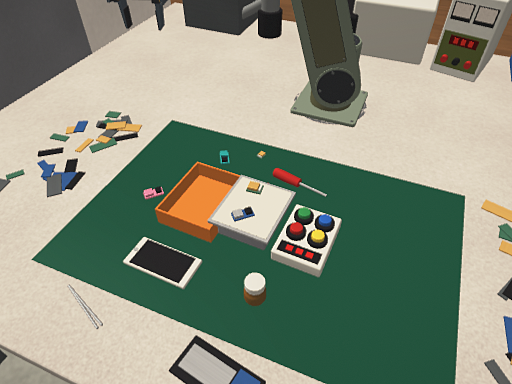

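The top view shows the plate around (245,166), the blue piece at (252,147), the larger green piece at (256,195) and the bin at (322,172). The keys are yellow (159,157), red (186,158), blue (157,185) and green (185,186). Pink, teal and small decoys lie off the plate.

```bash
cat > h.py <<'E'
import numpy as np,cv2
def ray(f,uv,z):
    uv=np.atleast_2d(uv).astype(float); F=192/np.tan(np.radians(f["fov_y"]/2))
    d=np.c_[(uv[:,0]-f["cx"])/F,(uv[:,1]-f["cy"])/F,np.ones(len(uv))]@f["R"]
    c=-f["R"].T@f["t"]; return c+d*((z-c[2])/d[:,2])[:,None]
E
python3 - <<'E'
import pickle,numpy as np,cv2
from h import *
np.set_printoptions(precision=1,suppress=True)
for cam,boxes in(("top",dict(yellow=(145,144,172,170),red=(173,145,200,171),blue=(144,172,171,198),green=(172,173,198,199))),("scene",dict(green=(292,204,317,225),blue=(313,212,338,232),red=(283,220,307,243),yellow=(305,226,331,250)))):
    f=pickle.load(open(cam+".pkl","rb"));hsv=cv2.cvtColor(f["img"],cv2.COLOR_BGR2HSV)
    H,S,V=[hsv[...,i].astype(int) for i in range(3)]
    for k,(a,b,c,d) in boxes.items():
        m=np.zeros(H.shape,np.uint8);m[b:d,a:c]=((S>120)&(V>80))[b:d,a:c]
        n,l,st,ce=cv2.connectedComponentsWithStats(m);i=1+st[1:,4].argmax()
        print(cam,k,st[i],ce[i],ray(f,ce[i],52)[0])
    # height map
    F=192/np.tan(np.radians(f["fov_y"]/2));v,u=np.mgrid[:384,:512]
    Z=f["z_map"];P=(np.stack([(u-f["cx"])/F*Z,(v-f["cy"])/F*Z,Z],-1)-f["t"])@f["R"]
    if cam=="top":
        print("plate z",np.median(P[175:185,220:240,2]),P[175:185,220:240,2].std(),"console",np.median(P[168:174,170:175,2]))
        for nm,(a,b,c,d) in dict(long=(232,127,274,168),short=(238,180,274,211)).items():
            m=np.zeros(H.shape,np.uint8);m[b:d,a:c]=((P[...,2]>66)|(S>110))[b:d,a:c]
            n,l,st,ce=cv2.connectedComponentsWithStats(m);i=1+st[1:,4].argmax()
            pts=np.argwhere(l==i)[:,::-1]; w=ray(f,pts,71)[:,:2]
            print(nm,st[i],ce[i],np.median(P[l==i][:,2]),cv2.minAreaRect(w.astype(np.float32)))
        m=((V>120)&(S<60)).astype(np.uint8); m[:, :207]=0;m[:,290:]=0;m[:115]=0;m[216:]=0
        w=ray(f,np.argwhere(m)[:,::-1],60)[:,:2].astype(np.float32);print("plate",cv2.minAreaRect(w))
        m=((H<16)&(S>150)&(V>100)).astype(np.uint8); m[:, :270]=0;m[:,370:]=0;m[:115]=0;m[230:]=0
        w=ray(f,np.argwhere(m)[:,::-1],45)[:,:2].astype(np.float32);print("bin",cv2.minAreaRect(w))
i=pickle.load(open("top.pkl","rb"))["img"][105:235,135:375]
cv2.imwrite("pics/c.png",cv2.resize(i,None,fx=3.3,fy=3.3,interpolation=2))
E
```

```text
top yellow [150 148  17  17 232] [158.1 156.4] [579.9 125.9  52. ]
top red [178 150  16  17 215] [185.6 158.1] [577.7  78.2  52. ]
top blue [148 177  17  16 206] [156.3 184. ] [532.  127.9  52. ]
top green [177 179  15  15 174] [183.7 185.6] [530.   80.4  52. ]
plate z 61.065259958471444 76.59618129308744 console 30.36310764972317
long [238 134  28  27 268] [252.2 145.5] 72.24675751240432 ((597.5234985351562, -36.35590362548828), (21.511545181274414, 44.11353302001953), 45.94320297241211)
short [247 187  19  16 228] [255.9 195.2] 72.46656970263359 ((516.3472290039062, -44.79913330078125), (25.178308486938477, 30.217601776123047), 0.9314383864402771)
plate ((564.2583618164062, -26.006011962890625), (140.04360961914062, 160.87254333496094), 87.64028930664062)
bin ((559.305908203125, -156.4588623046875), (140.58709716796875, 180.936767578125), 87.84977722167969)
scene green [298 208  13  11 103] [303.6 212.7] [535.8  79.6  52. ]
scene blue [319 215  13  11 119] [324.6 220. ] [538.4 127.6  52. ]
scene red [290 222  13  13 137] [296. 228.] [583.2  78.4  52. ]
scene yellow [311 229  14  14 154] [317.5 235.7] [585.7 125.8  52. ]
```

View pics/c.png

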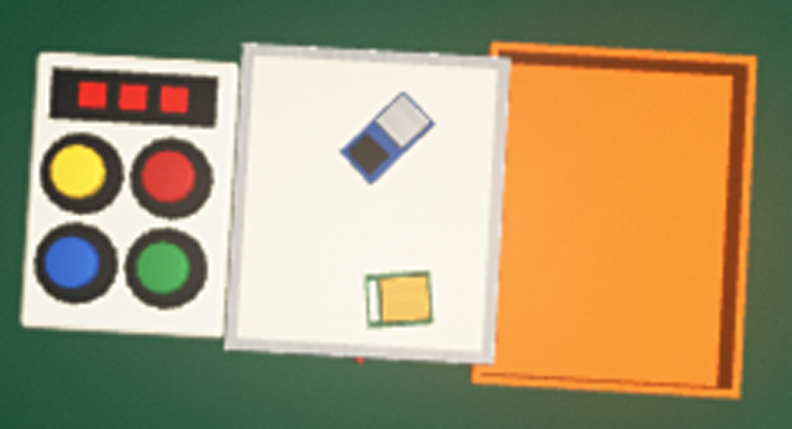

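The crop confirms the layout: the long piece lies diagonally and the short piece is axis-aligned. I'll move to hover over the long piece.

Call:
arm_command:
  rows:
    - {"delta_pos":[566.6,-381.8,64],"roll":-24.1,"jaw":60}
    - {"delta_pos":[566.6,-381.8,64],"roll":-24.1,"jaw":60}
    - {"delta_pos":[566.6,-381.8,64],"roll":-24.1,"jaw":60}
    - {"delta_pos":[566.6,-381.8,64],"roll":-24.1,"jaw":60}
    - {"delta_pos":[566.6,-381.8,64],"roll":-24.1,"jaw":60}
    - {"delta_pos":[566.6,-381.8,64],"roll":-24.1,"jaw":60}
    - {"delta_pos":[566.6,-381.8,64],"roll":-24.1,"jaw":60}
    - {"delta_pos":[566.6,-381.8,64],"roll":-24.1,"jaw":60}
    - {"delta_pos":[566.6,-381.8,64],"roll":-24.1,"jaw":60}
    - {"delta_pos":[566.6,-381.8,64],"roll":-24.1,"jaw":60}
    - {"delta_pos":[566.6,-381.8,64],"roll":-24.1,"jaw":60}
    - {"delta_pos":[566.6,-381.8,64],"roll":-24.1,"jaw":60}
    - {"delta_pos":[566.6,-381.8,64],"roll":-24.1,"jaw":60}
    - {"delta_pos":[566.6,-381.8,64],"roll":-24.1,"jaw":60}
    - {"delta_pos":[566.6,-381.8,64],"roll":-24.1,"jaw":60}
    - {"delta_pos":[566.6,-381.8,64],"roll":-24.1,"jaw":60}
    - {"delta_pos":[566.6,-381.8,64],"roll":-24.1,"jaw":60}
    - {"delta_pos":[566.6,-381.8,64],"roll":-24.1,"jaw":60}
    - {"delta_pos":[566.6,-381.8,64],"roll":-24.1,"jaw":60}
    - {"delta_pos":[566.6,-381.8,64],"roll":-24.1,"jaw":60}
  squeeze: 15

```text
time_s: 1.77
ee_pos: [596.6, -37.0, 149.6]
ee_rot: [-179.9, -0.0, 135.8]
force: [0.0, 0.1, -0.3]
gripper_width: 54.6
gripper_force: 0.0
```

```bash
cat >> h.py <<'E'
from scipy.spatial.transform import Rotation as Ro
def wrist(env):
    s=env.state(); f=env.grab_frame("wrist"); T=np.eye(4)
    T[:3,:3]=Ro.from_euler("xyz",s["ee_rot"],degrees=True).as_matrix();T[:3,3]=s["ee_pos"]
    M=np.linalg.inv(T@f["T_tool_cam"]); f["R"],f["t"]=M[:3,:3],M[:3,3]; return f
E
python3 - <<'E'
from workcell import env
from h import *
import pickle
f=wrist(env);pickle.dump(f,open("w.pkl","wb"));cv2.imwrite("pics/w1.png",f["img"])
F=192/np.tan(np.radians(f["fov_y"]/2));v,u=np.mgrid[:384,:512];Z=f["z_map"]
P=(np.stack([(u-f["cx"])/F*Z,(v-f["cy"])/F*Z,Z],-1)-f["t"])@f["R"]
hsv=cv2.cvtColor(f["img"],cv2.COLOR_BGR2HSV)
m=((P[...,2]>65)&(P[...,2]<78)&(Z>0)).astype(np.uint8)
n,l,st,ce=cv2.connectedComponentsWithStats(m)
for i in range(1,n):
    if st[i,4]>400: print(st[i],ce[i],cv2.minAreaRect(P[l==i][:,:2].astype(np.float32)),np.median(P[l==i][:,2]))
E
```

```text
[ 147   97   57   59 1634] [175.01101591 126.54161567] ((516.3908081054688, -44.19816589355469), (28.147315979003906, 34.24733352661133), 4.7486467361450195) 73.0871730016946
[ 244  168   32   57 1648] [259.04368932 196.10679612] ((599.4262084960938, -36.63813400268555), (23.96256446838379, 45.81273651123047), 44.34206771850586) 73.06439096120882
```

View pics/w1.png

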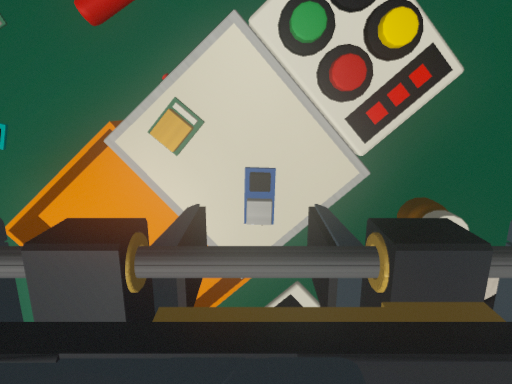

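The wrist view shows the blue piece at (259,196) between the fingers and the green piece at (175,127), both agreeing with the top view. Next I'll descend and grip.

Call:
arm_command:
  rows:
    - {"delta_pos":[-1,1,30],"roll":0.3,"jaw":60}
    - {"delta_pos":[-1,1,60],"roll":0.3,"jaw":60}
    - {"delta_pos":[-1,1,75],"roll":0.3,"jaw":60}
    - {"delta_pos":[-1,1,82],"roll":0.3,"jaw":60}
    - {"delta_pos":[-1,1,86.5],"roll":0.3,"jaw":60}
    - {"delta_pos":[-1,1,86.5],"roll":0.3,"jaw":60}
    - {"delta_pos":[-1,1,86.5],"roll":0.3,"jaw":10}
    - {"delta_pos":[-1,1,86.5],"roll":0.3,"jaw":10}
    - {"delta_pos":[-1,1,86.5],"roll":0.3,"jaw":10}
    - {"delta_pos":[-1,1,86.5],"roll":0.3,"jaw":10}
    - {"delta_pos":[-1,1,86.5],"roll":0.3,"jaw":10}
    - {"delta_pos":[-1,1,86.5],"roll":0.3,"jaw":10}
    - {"delta_pos":[-1,1,86.5],"roll":0.3,"jaw":10}
    - {"delta_pos":[-1,1,86.5],"roll":0.3,"jaw":10}
  squeeze: 15

```text
time_s: 2.98
ee_pos: [599.5, -36.3, 64.3]
ee_rot: [179.9, 0.1, 134.3]
force: [-1.0, 0.2, 6.2]
gripper_width: 20.0
gripper_force: 16.4
```

Call:
arm_command:
  rows:
    - {"delta_pos":[0,0,-15],"roll":0,"jaw":10}
    - {"delta_pos":[0,0,-40],"roll":0,"jaw":10}
    - {"delta_pos":[0,0,-45],"roll":0,"jaw":10}
    - {"delta_pos":[-25,-31,-45],"roll":0,"jaw":10}
    - {"delta_pos":[-45,-56,-45],"roll":0,"jaw":10}
    - {"delta_pos":[-65,-81,-45],"roll":0,"jaw":10}
    - {"delta_pos":[-79,-97,-45],"roll":0,"jaw":10}
    - {"delta_pos":[-79,-97,-45],"roll":0,"jaw":10}
    - {"delta_pos":[-79,-97,-45],"roll":0,"jaw":10}

```text
time_s: 3.73
ee_pos: [584.3, -161.4, 107.6]
ee_rot: [-180.0, -0.1, 134.2]
force: [0.5, 0.6, -0.5]
gripper_width: 20.0
gripper_force: 15.1
```

Call:
arm_command:
  rows:
    - {"delta_pos":[0,0,25],"roll":0,"jaw":10}
    - {"delta_pos":[0,0,50],"roll":0,"jaw":10}
    - {"delta_pos":[0,0,70],"roll":0,"jaw":10}
    - {"delta_pos":[0,0,75],"roll":0,"jaw":10}
    - {"delta_pos":[0,0,75],"roll":0,"jaw":10}

```text
time_s: 4.15
ee_pos: [583.6, -159.1, 31.6]
ee_rot: [-179.9, -0.2, 134.4]
force: [-0.4, 0.7, 0.2]
gripper_width: 19.5
gripper_force: 15.1
```

Call:
arm_command:
  rows:
    - {"delta_pos":[0,0,0],"roll":0,"jaw":60}
    - {"delta_pos":[0,0,0],"roll":0,"jaw":60}
    - {"delta_pos":[0,0,0],"roll":0,"jaw":60}
    - {"delta_pos":[0,0,0],"roll":0,"jaw":60}
    - {"delta_pos":[0,0,0],"roll":0,"jaw":60}
    - {"delta_pos":[0,0,-40],"roll":0,"jaw":60}
    - {"delta_pos":[0,0,-80],"roll":0,"jaw":60}
    - {"delta_pos":[0,0,-116],"roll":0,"jaw":60}
    - {"delta_pos":[0,0,-116],"roll":0,"jaw":60}
    - {"delta_pos":[131,32,-116],"roll":8.1,"jaw":60}
    - {"delta_pos":[131,32,-116],"roll":8.1,"jaw":60}
    - {"delta_pos":[131,32,-116],"roll":8.1,"jaw":60}
    - {"delta_pos":[131,32,-116],"roll":8.1,"jaw":60}
    - {"delta_pos":[131,32,-116],"roll":8.1,"jaw":60}
    - {"delta_pos":[131,32,-116],"roll":8.1,"jaw":60}
    - {"delta_pos":[131,32,-116],"roll":8.1,"jaw":60}
    - {"delta_pos":[131,32,-116],"roll":8.1,"jaw":60}

```text
time_s: 5.57
ee_pos: [516.2, -44.6, 149.7]
ee_rot: [180.0, 0.0, 94.0]
force: [-0.0, 0.1, -0.8]
gripper_width: 55.4
gripper_force: 0.0
```

```bash
cat > see.py <<'E'
from workcell import env
from h import *
import sys
f=wrist(env);cv2.imwrite(sys.argv[1],f["img"])
F=192/np.tan(np.radians(f["fov_y"]/2));v,u=np.mgrid[:384,:512];Z=f["z_map"]
P=(np.stack([(u-f["cx"])/F*Z,(v-f["cy"])/F*Z,Z],-1)-f["t"])@f["R"]
m=((P[...,2]>65)&(P[...,2]<78)&(Z>0)).astype(np.uint8)
n,l,st,ce=cv2.connectedComponentsWithStats(m)
for i in range(1,n):
    if st[i,4]>400: print(st[i],ce[i],cv2.minAreaRect(P[l==i][:,:2].astype(np.float32)))
print(env.state()["ee_pos"],env.state()["ee_rot"])
E
python3 see.py pics/w2.png
```

```text
[ 238  173   36   42 1416] [256.04378531 193.64336158] ((515.9459838867188, -44.26408004760742), (27.522281646728516, 34.16925811767578), 4.5917744636535645)
[516.18967905 -44.76533395 149.55511056] [1.79978036e+02 1.06176969e-02 9.39536549e+01]
```

View pics/w2.png

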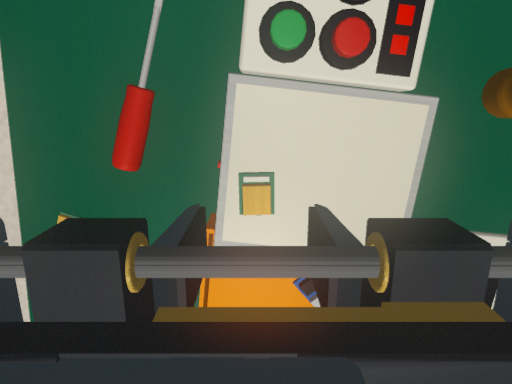

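The blue piece is in the bin at (308,290) and the green piece at (256,194) is centred between the fingers. I'll grip it and lift.

Call:
arm_command:
  rows:
    - {"delta_pos":[0,0,30],"roll":0,"jaw":60}
    - {"delta_pos":[0,0,60],"roll":0,"jaw":60}
    - {"delta_pos":[0,0,75],"roll":0,"jaw":60}
    - {"delta_pos":[0,0,82],"roll":0,"jaw":60}
    - {"delta_pos":[0,0,86],"roll":0,"jaw":60}
    - {"delta_pos":[0,0,86],"roll":0,"jaw":60}
    - {"delta_pos":[0,0,86],"roll":0,"jaw":10}
    - {"delta_pos":[0,0,86],"roll":0,"jaw":10}
    - {"delta_pos":[0,0,86],"roll":0,"jaw":10}
    - {"delta_pos":[0,0,86],"roll":0,"jaw":10}
    - {"delta_pos":[0,0,86],"roll":0,"jaw":10}
    - {"delta_pos":[0,0,86],"roll":0,"jaw":10}
    - {"delta_pos":[0,0,86],"roll":0,"jaw":10}
    - {"delta_pos":[0,0,70],"roll":0,"jaw":10}
    - {"delta_pos":[0,0,45],"roll":0,"jaw":10}
    - {"delta_pos":[0,0,42],"roll":0,"jaw":10}
    - {"delta_pos":[0,0,42],"roll":0,"jaw":10}

```text
time_s: 7.03
ee_pos: [517.3, -44.7, 108.8]
ee_rot: [179.8, 0.0, 93.8]
force: [-0.3, 0.1, -0.2]
gripper_width: 21.9
gripper_force: 15.2
```

Call:
arm_command:
  rows:
    - {"delta_pos":[-35,-1,0],"roll":0,"jaw":10}
    - {"delta_pos":[-70,-2,0],"roll":0,"jaw":10}
    - {"delta_pos":[-105,-3,0],"roll":0,"jaw":10}
    - {"delta_pos":[-121,-3,0],"roll":0,"jaw":10}
    - {"delta_pos":[-121,-3,0],"roll":0,"jaw":10}
    - {"delta_pos":[-121,-3,30],"roll":0,"jaw":10}
    - {"delta_pos":[-121,-3,60],"roll":0,"jaw":10}
    - {"delta_pos":[-121,-3,70],"roll":0,"jaw":10}
    - {"delta_pos":[-121,-3,70],"roll":0,"jaw":10}
    - {"delta_pos":[-121,-3,70],"roll":0,"jaw":50}
    - {"delta_pos":[-121,-3,70],"roll":0,"jaw":50}
    - {"delta_pos":[-121,-3,70],"roll":0,"jaw":50}
    - {"delta_pos":[-121,-3,70],"roll":0,"jaw":50}
    - {"delta_pos":[-121,-3,70],"roll":0,"jaw":50}
    - {"delta_pos":[-121,-3,35],"roll":0,"jaw":50}
    - {"delta_pos":[-121,-3,0],"roll":0,"jaw":50}
    - {"delta_pos":[-121,-3,-35],"roll":0,"jaw":50}
    - {"delta_pos":[-121,-3,-42],"roll":0,"jaw":50}
    - {"delta_pos":[-121,-3,-42],"roll":0,"jaw":50}

```text
time_s: 8.62
ee_pos: [523.2, -166.2, 153.0]
ee_rot: [179.6, 0.2, 93.8]
force: [0.7, -0.5, -0.5]
gripper_width: 45.8
gripper_force: 0.0
```

Call:
arm_command:
  rows:
    - {"delta_pos":[244,24,0],"roll":0,"jaw":0}
    - {"delta_pos":[244,24,0],"roll":0,"jaw":0}
    - {"delta_pos":[244,24,0],"roll":0,"jaw":0}
    - {"delta_pos":[244,24,0],"roll":0,"jaw":0}
    - {"delta_pos":[244,24,0],"roll":0,"jaw":0}
    - {"delta_pos":[244,24,0],"roll":0,"jaw":0}
    - {"delta_pos":[244,24,30],"roll":0,"jaw":0}
    - {"delta_pos":[244,24,30],"roll":0,"jaw":0}
    - {"delta_pos":[244,24,30],"roll":0,"jaw":0}

```text
time_s: 9.37
ee_pos: [526.5, 79.3, 117.1]
ee_rot: [-179.6, 0.0, 93.9]
force: [0.5, 0.1, 0.2]
gripper_width: 0.4
gripper_force: 0.0
```

```bash
cat > keys.py <<'E'
from workcell import env
from h import *
f=wrist(env);t=env.grab_frame("top")
cv2.imwrite("pics/k.png",np.hstack([f["img"],t["img"]])[:, :][::1, ::1] if 0 else cv2.resize(np.hstack([f["img"],t["img"]]),(800,300)))
hsv=cv2.cvtColor(f["img"],cv2.COLOR_BGR2HSV)
for k,(a,b) in dict(green=(50,85),yellow=(20,35),blue=(100,125),red=(0,8)).items():
    m=cv2.inRange(hsv,(a,130,90),(b,255,255));n,l,st,ce=cv2.connectedComponentsWithStats(m)
    for i in range(1,n):
        if st[i,4]>250: print(k,st[i],ce[i],ray(f,ce[i],52)[0])
s=env.state();print(s["ee_pos"],s["ee_rot"],s["gripper_width"])
E
python3 keys.py
```

```text
green [    0     0   512   246 82402] [227.36744254  99.11294629] [501.65552097 150.3659544   52.        ]
green [246 187  35  25 497] [264.62374245 197.79074447] [532.28981072  82.09804887  52.        ]
green [  16  278   79   40 2086] [ 54.01390221 292.57142857] [370.63302018  -7.67935459  52.        ]
green [120 279  28  27 590] [135.04915254 293.15932203] [435.21236572  -3.56400841  52.        ]
green [ 427  278   71   43 2427] [461.69386073 298.93448702] [694.33190162   9.92089013  52.        ]
yellow [ 317  122   42   40 1279] [337.70836591 141.30648944] [580.68201579 126.89225825  52.        ]
yellow [  24  303  340   19 5014] [203.91424013 313.61428002] [490.47635067 -18.10698129  52.        ]
blue [ 253  116   37   38 1117] [270.92748433 134.36705461] [533.32443889 128.52145346  52.        ]
red [378 138  22  21 360] [388.65555556 148.00555556] [617.20365495 124.65649108  52.        ]
red [373 167  21  20 334] [382.96407186 176.15269461] [616.41944942 104.21180286  52.        ]
red [ 308  187   39   32 1002] [326.77145709 203.25748503] [578.37190609  81.10449625  52.        ]
red [368 194  20  19 316] [377.35126582 203.07278481] [615.51380227  83.83404377  52.        ]
red [104 228  30  18 432] [118.19444444 237.76157407] [423.34946127  42.86202761  52.        ]
red [ 92 278  34  29 866] [107.72632794 291.66050808] [413.50543565  -3.7882691   52.        ]
[528.68013164  78.58792701 119.34450717] [-1.79944591e+02  2.26000828e-02  9.37768432e+01] 0.5814995560760298
```

View pics/k.png

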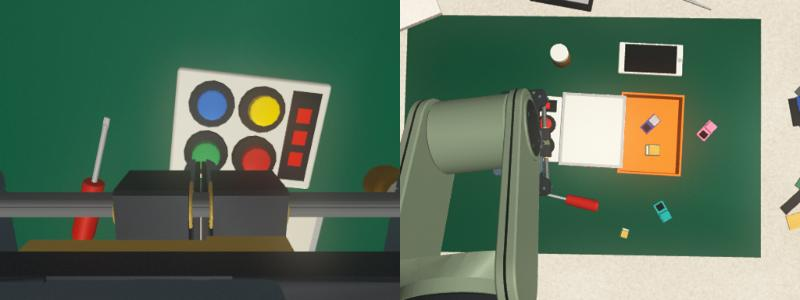

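Both pieces are in the bin in the top view, at about (650,124) and (652,150). The gripper is over the green key, so I'll press it.

Call:
arm_command:
  rows:
    - {"delta_pos":[0,0,30],"roll":0,"jaw":0}
    - {"delta_pos":[0,0,55],"roll":0,"jaw":0}
    - {"delta_pos":[0,0,64],"roll":0,"jaw":0}
    - {"delta_pos":[0,0,68],"roll":0,"jaw":0}
    - {"delta_pos":[0,0,71],"roll":0,"jaw":0}
    - {"delta_pos":[0,0,74],"roll":0,"jaw":0}
    - {"delta_pos":[0,0,74],"roll":0,"jaw":0}
    - {"delta_pos":[0,0,74],"roll":0,"jaw":0}
    - {"delta_pos":[0,0,74],"roll":0,"jaw":0}

```text
time_s: 10.22
ee_pos: [529.4, 79.1, 46.6]
ee_rot: [179.9, 0.0, 93.9]
force: [-2.6, -3.4, 4.7]
gripper_width: 0.5
gripper_force: 2.3
```

Call:
arm_command:
  rows:
    - {"delta_pos":[0,0,1],"roll":0,"jaw":0}
    - {"delta_pos":[0,0,2],"roll":0,"jaw":0}
    - {"delta_pos":[0,0,2],"roll":0,"jaw":0}
    - {"delta_pos":[0,0,2],"roll":0,"jaw":0}
    - {"delta_pos":[0,0,2],"roll":0,"jaw":0}

```text
time_s: 10.63
ee_pos: [529.5, 79.2, 46.1]
ee_rot: [179.9, 0.0, 93.9]
force: [-6.2, -4.3, 18.0]
gripper_width: 0.5
gripper_force: 9.0
```

The green key is fully down. Next I'll raise it and press yellow.

Call:
arm_command:
  rows:
    - {"delta_pos":[0,0,-20],"roll":0,"jaw":0}
    - {"delta_pos":[0,0,-40],"roll":0,"jaw":0}
    - {"delta_pos":[0,0,-40],"roll":0,"jaw":0}
    - {"delta_pos":[22,27,-40],"roll":0,"jaw":0}
    - {"delta_pos":[43,53,-40],"roll":0,"jaw":0}
    - {"delta_pos":[43,53,-40],"roll":0,"jaw":0}
    - {"delta_pos":[43,53,-40],"roll":0,"jaw":0}

```text
time_s: 11.22
ee_pos: [579.9, 127.3, 82.6]
ee_rot: [180.0, -0.0, 93.9]
force: [-0.8, -0.4, -0.0]
gripper_width: 0.4
gripper_force: 0.0
```

Call:
arm_command:
  rows:
    - {"delta_pos":[0,0,20],"roll":0,"jaw":0}
    - {"delta_pos":[0,0,30],"roll":0,"jaw":0}
    - {"delta_pos":[0,0,34],"roll":0,"jaw":0}
    - {"delta_pos":[0,0,37],"roll":0,"jaw":0}
    - {"delta_pos":[0,0,40],"roll":0,"jaw":0}
    - {"delta_pos":[0,0,40],"roll":0,"jaw":0}
    - {"delta_pos":[0,0,40],"roll":0,"jaw":0}
    - {"delta_pos":[0,0,40],"roll":0,"jaw":0}
    - {"delta_pos":[0,0,40],"roll":0,"jaw":0}
    - {"delta_pos":[0,0,40],"roll":0,"jaw":0}

```text
time_s: 12.05
ee_pos: [577.2, 125.5, 46.1]
ee_rot: [-179.9, 0.0, 93.8]
force: [-7.7, -2.0, 17.5]
gripper_width: 0.3
gripper_force: 8.4
```

Call:
arm_command:
  rows:
    - {"delta_pos":[0,0,-20],"roll":0,"jaw":0}
    - {"delta_pos":[0,0,-40],"roll":0,"jaw":0}
    - {"delta_pos":[0,0,-40],"roll":0,"jaw":0}
    - {"delta_pos":[2,-23,-40],"roll":0,"jaw":0}
    - {"delta_pos":[5,-46,-40],"roll":0,"jaw":0}
    - {"delta_pos":[5,-46,-40],"roll":0,"jaw":0}
    - {"delta_pos":[5,-46,-40],"roll":0,"jaw":0}

```text
time_s: 12.63
ee_pos: [531.4, 127.6, 83.1]
ee_rot: [-180.0, 0.0, 93.9]
force: [0.6, -0.2, -0.1]
gripper_width: 0.5
gripper_force: 0.0
```

Call:
arm_command:
  rows:
    - {"delta_pos":[0,0,20],"roll":0,"jaw":0}
    - {"delta_pos":[0,0,30],"roll":0,"jaw":0}
    - {"delta_pos":[0,0,34],"roll":0,"jaw":0}
    - {"delta_pos":[0,0,37],"roll":0,"jaw":0}
    - {"delta_pos":[0,0,40],"roll":0,"jaw":0}
    - {"delta_pos":[0,0,40],"roll":0,"jaw":0}
    - {"delta_pos":[0,0,40],"roll":0,"jaw":0}
    - {"delta_pos":[0,0,40],"roll":0,"jaw":0}
    - {"delta_pos":[0,0,40],"roll":0,"jaw":0}
    - {"delta_pos":[0,0,40],"roll":0,"jaw":0}

```text
time_s: 13.47
ee_pos: [532.6, 127.6, 46.1]
ee_rot: [180.0, 0.0, 93.8]
force: [-7.5, -2.0, 18.3]
gripper_width: 0.2
gripper_force: 9.3
```

Call:
arm_command:
  rows:
    - {"delta_pos":[0,0,-20],"roll":0,"jaw":0}
    - {"delta_pos":[0,0,-60],"roll":0,"jaw":0}
    - {"delta_pos":[0,0,-100],"roll":0,"jaw":0}
    - {"delta_pos":[0,0,-120],"roll":0,"jaw":0}
    - {"delta_pos":[0,0,-120],"roll":0,"jaw":0}
    - {"delta_pos":[0,0,-120],"roll":0,"jaw":0}

```text
time_s: 13.97
ee_pos: [533.4, 127.9, 164.6]
ee_rot: [179.8, -0.0, 93.8]
force: [-0.3, -0.2, -0.6]
gripper_width: 0.3
gripper_force: 0.0
```

```bash
python3 keys.py | tail -1
```

```text
[531.72169092 127.60647648 162.04474345] [-1.79844520e+02  2.83430207e-02  9.38361568e+01] 0.7960772383232436
```

View pics/k.png

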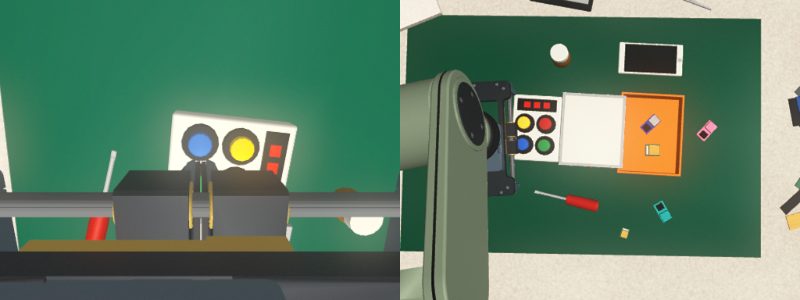

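The final view shows both pieces in the bin at about (650,124) and (652,150), the bystanders where they started, and the arm clear of everything.

```bash
python3 -c "
from workcell import env
print(env.job_done())"
```

```text
the job is handed in; nothing more can be done
None
```

Both scrap pieces are in the orange bin, then green, yellow and blue were each pressed fully down and released in that order; the red key and bystanders were left alone, and the job was handed in at about 14 s (no verdict was returned).

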